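# Snug down the puck's hold-down screw, then back it off an eighth of a turn

## Task

Two steel straps hold devices on the TV stand, each with a brass winged thumbscrew on top. Take the screw over the round streaming puck, turn it clockwise (seen from above) until it bottoms, then back it off an eighth of a turn so the puck is not squeezed, and let go. Leave the screw over the square box as it is, and do not shift the frosted glass tealight cup that stands between the two.

Things in the scene. Friction and masses are not known exactly. Their poses are not given: they have to be found in the camera images.
- puck_screw (a joint): Angle (rad) of the thumbscrew over the round white puck (92 mm across, 24 mm high). 0 = bottomed, a hard stop, wing in line with the strap; negative = backed off; grows clockwise seen from above. Starts at -1.4 to -1.1, so one grasp is enough; an eighth of a turn back from the stop is -0.785. Light friction (0.04 N m); stays where left, does not rise or sink.
- puck_wing (a point): Grip point of the puck screw's brass wing: on its upright axis, 68 mm above the stand. Wing: upright bar 40 mm long (x), 10 mm thick (y, pinch across it), from 53 to 84 mm above the stand; z up; the frame turns with the screw. Below: dark steel strap 124 x 26 mm, top at 40 mm, 18 mm boss up to 45 mm, 16 mm collar to 53 mm. Strap and puck are fixed; place and heading vary.
- box_wing_tip (a point): The bystander: one end of the wing of the other brass thumbscrew, of the same make, over the square white box (84 x 84 x 24 mm). The point lies 20 mm from that screw's axis along the wing, 68 mm above the stand; x points out along the wing, z up. Not to be turned.
- tealight: Frosted glass tealight cup, 62 mm across at the rim, 52 mm across the foot, 50 mm high, loose, standing between the two straps. Origin at the centre of its underside, z up.
Not all that is in view belongs to the job. Leave any brown or turquoise look-alike of the part that bears puck_screw alone.

How it is judged:
On the way:
1. the screw over the round puck is turned clockwise to its stop (within 5 degrees) (value of joint puck_screw above -0.09 rad), for 0.1 s.
At the end, for the whole second after the job is handed in: The puck's thumbscrew is at rest an eighth of a turn (45 degrees, give or take 15) back from its stop; the other thumbscrew has not been turned (its wing tip within 5 mm of its start) and the tealight cup stands upright within 20 mm of its start (value of joint puck_screw between -1.05 and -0.52 rad and velocity of joint puck_screw between -0.05 and 0.05 rad/s and distance of box_wing_tip from where it was at the start of the episode below 0.005 m and distance of tealight from where it was at the start of the episode below 0.02 m and angle between tealight's own z axis and vertical below 0.2 rad); the robot touches nothing.
It fails at once if the thumbscrew over the square box is turned (wing tip moved over 5 mm) (distance of box_wing_tip from where it was at the start of the episode above 0.005 m).
It fails at once if the tealight cup is shifted over 20 mm or tipped over (distance of tealight from where it was at the start of the episode above 0.02 m or angle between tealight's own z axis and vertical above 0.5 rad).
It also fails if it takes over 38 s, if anything falls off the work surface, if the arm or the gripper's body presses on something with over 40 N, if the wrist force passes 120 N, or if a joint passes its speed limit or range.

## Robot

A 6-joint arm with a two-finger parallel gripper is mounted at the origin on the work surface. World frame = base frame: x ahead of the robot, y to its left, z up, the work surface at z = 0. Lengths are in m, angles in rad, forces in N, time in s.
With the tool pointing down it reaches from about 0.375 to 0.925 m from the base axis. Payload 5.7 kg.
Tool frame: the origin (TCP) lies midway between the tips of the shut fingers; the grasp point (between the pads) lies 19 mm behind it (r.tcp_to_grasp is the distance from the TCP to the grasp point, in m); z points along the fingers, y is the line along which they close (so a half turn about z gives the same grasp; the last joint's range is limited). The gripper opens to 88 mm and grips with 3 to 60 N. Pads are 20 mm wide; open, the fingers measure 115 mm over their backs; the gripper's body (75 mm by 178 mm) begins 61 mm behind the grasp point.
Start: joints at [1.172, 0.359, 1.51, -0, 1.272, -0.115], TCP at [0.168, 0.576, 0.223] pointing down, gripper open.
Joint ranges: [-2.97, 2.97], [-1.01, 2.36], [0.21, 2.38], [-0.96, 4.11], [0.2, 2.71], [-2.98, 2.98]. Speed limits (rad/s): [2.39, 2.39, 3.14, 3.14, 3.14, 3.14].

## Interface

Orientations are given as a unit quaternion [w, x, y, z].
In Python, from station import r gives the robot as it stands.
- The arm moves only by the shell command python3 -m pendant 'ROWS' [OPENING] [FORCE]. ROWS is JSON, a list of rows, each a list of 6 numbers: the shift along the tool's x, y, z in units of 40 mm (1.0 is 40 mm), then the turn, a rotation vector about the tool's x, y, z in units of 5 degrees (1.0 is 5 degrees). A call has 1 to 20 rows; each row is the pose to reach, as a shift and turn from the pose commanded when the call began, along the tool's axes at that moment; what a row does not reach only later rows make up. A row lasts 1/10 s, in which the tool goes at most 50 mm and 8.59 degrees, less where a joint would pass 70% of its speed; a pose out of reach is approached as far as the arm can. A call with a gripper value outside its range is refused whole. OPENING is the finger opening in mm, from 0 to 87.8, set as the call begins (- or left out, the last holds). The fingers move at their own pace and stop on an object; FORCE is the grip in N (left out, the last holds). Time passes only in rows, so rows that repeat a pose let the fingers close. It gives the time, the measured TCP pose, the force, the opening and the grip force at its end, in the units of the state.
- r.read_state(): the state, without advancing time (a new reading comes with each control period).
- r.capture(name): name is "scene" or "top" or "wrist"; returns (picture, depth): 420x560x3 uint8, red, green, blue; 420x560 float32, m along the optical axis (not along the pixel's ray), 0 where there is no reading.
- r.get_calibration(name): a dict with "camera_matrix" (3x3 intrinsics, pixels), "D" ([k1, k2, p1, p2, k3] as OpenCV has them; the pictures are not rectified), "world_to_cam" (4x4, takes a point from world to camera coordinates). Camera axes: x right, y up, looking along -z (the intrinsics and any distortion apply to the point x, -y, -z); pixel columns grow to the right and rows downward; lengths in m; the calibration is good to about 2 mm. A picture is of the moment at which its call begins: read the wrist's pose just before it. get_calibration takes no time and is no camera call; for the wrist camera it gives the pose at the moment of the call.
- r.hand_in(): hands the job in; it is judged then, once.
Trained networks look in the newest picture that a camera, given by its name, has taken for a name from the list of things; names that differ only in an ending like _2 or _b are one class to them, and where a whole thing is asked for, a point or a joint stands for the part that bears it (a point fixed in the world has none). Each returns a list of dicts, best first, with "confidence" (0 to 1); they miss things now and then, are a little off and sometimes report something else, mostly with a low value. They report only what shows in the picture. A call takes as long as a camera call. They do not tell look-alikes from the thing itself.
- r.regions_of(camera, name): "region" (420x560 bool, what is visible of it).
- r.landmark_of(camera, name): "xyz" ([x, y, z] in m, in world coordinates, good to about 4 mm: a listed point, or the origin of a listed thing).
The state is a dict: "t": time; "joint_positions": joint angles; "joint_velocities": joint speeds; "effort": joint torques, N m; "eef_pos": TCP position; "eef_rot": TCP orientation; "force": force on the tool from outside, world axes, zero at the start; "torque": the same for the moment, N m; "gripper_width": finger opening in m; "grasp_force": force on a finger pad.
Only numpy, scipy, OpenCV 4.12 (cv2) and the standard library are available. Lean on these libraries where they do the work, as an engineer would, in place of code of your own. Each camera call takes 0.05 s, during which the arm holds its last target. There are 200 camera calls.

## Working session

There is one attempt and no reset: what is moved stays moved. The work goes in short steps, Python scripts to look and compute and a shell command to move; the robot and the scene stay as the last step left them, time stands still between calls to the robot, and variables do not carry over. Pictures are saved under pics/ and viewed, at most 10 in all, crops included, and the job is handed in when it is done.

```bash
mkdir -p pics; python3 - <<'E'
from station import r
import cv2,numpy as np
s=r.read_state();print(s['t'],s['eef_pos'],s['eef_rot'],s['gripper_width'])
ims=[]
for c in("scene","top"):
    p,d=r.capture(c);ims.append(p)
    for n in("puck_wing","box_wing_tip","tealight","puck_screw"):
        print(c,n,[(np.round(x["xyz"],3).tolist(),round(x["confidence"],2)) for x in r.landmark_of(c,n)])
    for x in r.regions_of(c,"puck_wing"):
        v,u=np.nonzero(x["region"]);print(c,"reg",x["confidence"],u.mean(),v.mean(),len(u))
    cv2.imwrite(f"pics/{c}.png",p[:,:,::-1])
E
```

```text
0.0 [0.16775734 0.57536074 0.22180545] [-2.28050533e-04  1.41438911e-01  9.89946564e-01 -8.84583394e-04] 0.08785844905641814
scene puck_wing [([0.734, 0.372, 0.063], 0.65), ([0.308, 0.474, 0.065], 0.58), ([0.531, 0.225, 0.068], 0.56)]
scene box_wing_tip [([0.515, -0.207, 0.069], 0.51)]
scene tealight [([0.552, 0.004, 0.004], 0.9)]Traceback (most recent call last):
  File "<stdin>", line 8, in <module>
ValueError: it knows: box_wing_tip, puck_wing, tealight
```

```bash
python3 - <<'E'
from station import r
import cv2,numpy as np
for c in("scene","top"):
    p,d=r.capture(c);cv2.imwrite(f"pics/{c}.png",p[:,:,::-1])
    for n in("puck_wing","box_wing_tip","tealight"):
        print(c,n,[(np.round(x["xyz"],3).tolist(),round(x["confidence"],2)) for x in r.landmark_of(c,n)])
    for x in r.regions_of(c,"puck_screw" if 0 else "puck_wing"):
        v,u=np.nonzero(x["region"]);print(c,"reg",x["confidence"],u.mean(),v.mean(),len(u))
E
```

```text
scene puck_wing [([0.306, 0.473, 0.065], 0.66), ([0.732, 0.374, 0.066], 0.64), ([0.533, 0.224, 0.069], 0.48)]
scene box_wing_tip [([0.516, -0.207, 0.065], 0.57)]
scene tealight [([0.554, 0.006, 0.0], 0.58)]
scene reg 0.59 323.7125 219.43125 160
scene reg 0.56 401.4339622641509 183.0754716981132 106
scene reg 0.53 389.9056603773585 268.9559748427673 159
top puck_wing [([0.533, 0.223, 0.069], 0.64), ([0.313, 0.474, 0.069], 0.6), ([0.732, 0.377, 0.071], 0.42)]
top box_wing_tip [([0.515, -0.207, 0.07], 0.66)]
top tealight [([0.549, 0.002, -0.006], 0.89)]
top reg 0.63 176.64444444444445 144.0 45
```

View pics/top.png

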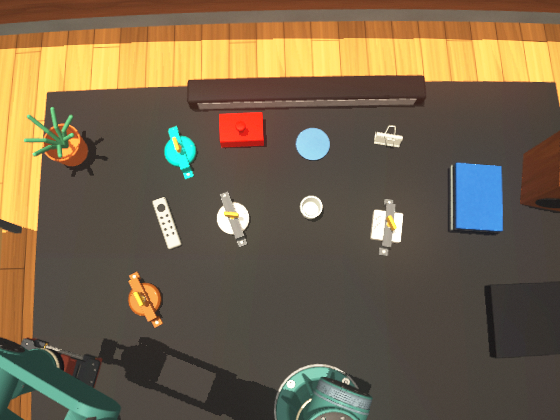

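View pics/scene.png

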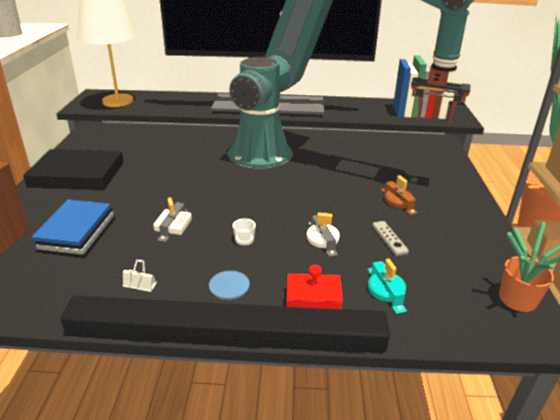

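The top view shows the white puck at pixel (233, 217) with its wing running roughly sideways. The tealight is at (311, 207) and the box screw at (388, 225). The brown (145, 298) and turquoise (180, 150) ones are the look-alikes. I'll use (0.533, 0.224) as the target and move above it.

```bash
python3 -m pendant '[[-11.2,-5.9,0,0,0,14.8],[-11.2,-5.9,0,0,0,14.8],[-11.2,-5.9,0,0,0,14.8],[-11.2,-5.9,0,0,0,14.8],[-11.2,-5.9,0,0,0,14.8],[-11.2,-5.9,0,0,0,14.8],[-11.2,-5.9,0,0,0,14.8],[-11.2,-5.9,0,0,0,14.8],[-11.2,-5.9,0,0,0,14.8],[-11.2,-5.9,0,0,0,14.8],[-11.2,-5.9,0,0,0,14.8],[-11.2,-5.9,0,0,0,14.8],[-11.2,-5.9,0,0,0,14.8],[-11.2,-5.9,0,0,0,14.8],[-11.2,-5.9,0,0,0,14.8]]' 60 30
cat > look.py <<'E'
from station import r
import cv2,numpy as np,sys
s=r.read_state();T=np.linalg.inv(r.get_calibration("wrist")["world_to_cam"])
c=r.get_calibration("wrist")
p,d=r.capture("wrist");cv2.imwrite(f"pics/{sys.argv[1]}.png",p[:,:,::-1])
print(s['t'],s['eef_pos'],s['eef_rot'],s['joint_positions'],s['gripper_width'],s['torque'])
print([(np.round(x["xyz"],3).tolist(),round(x["confidence"],2)) for x in r.landmark_of("wrist","puck_wing")])
v,u=np.mgrid[:420,:560]
q=cv2.undistortPoints(np.stack([u,v],-1).reshape(-1,1,2).astype(float),c["camera_matrix"],np.array(c["D"])).reshape(420,560,2)
P=np.stack([q[...,0]*d,-q[...,1]*d,-d],-1)@T[:3,:3].T+T[:3,3]
h=cv2.cvtColor(p,cv2.COLOR_RGB2HSV)
near=(d>0)&(np.hypot(P[...,0]-.533,P[...,1]-.224)<.08)
def fit(m,n):
    X=P[m][:,:2];
    if len(X)<20: print(n,len(X));return
    (cx,cy),(w,hh),a=cv2.minAreaRect((X*1000).astype(np.float32))
    e=np.linalg.eigh(np.cov(X.T))[1][:,1]
    print(n,len(X),"mean",X.mean(0).round(4),"rect",cx,cy,w,hh,a,"axis deg",np.degrees(np.arctan2(e[1],e[0]))%180,"z",np.percentile(P[m][:,2],[5,50,95]).round(4))
br=(h[...,0]>12)&(h[...,0]<35)&(h[...,1]>120)
fit(near&br&(P[...,2]>.078)&(P[...,2]<.092),"wing")
fit(near&(P[...,2]>.035)&(P[...,2]<.043),"strap")
E
python3 look.py w1
```

```text
t: 2.2
eef_pos: [0.5309, 0.2251, 0.2228]
eef_rot: [-0.0, 0.708, 0.706, -0.0]
force: [0.1, -0.2, -0.5]
gripper_width: 0.0598
grasp_force: 0.0
2.2 [0.53088434 0.22512257 0.22275422] [-1.25102702e-04  7.08008805e-01  7.06203588e-01 -8.95600288e-05] [2.81208299e-01 3.25420385e-01 1.56147115e+00 1.39807670e-04
 1.25497865e+00 2.83717820e-01] 0.05982026993449447 [-0.07526261  0.05235443  0.01792571]
[([0.534, 0.224, 0.068], 0.74), ([0.737, 0.378, 0.063], 0.62)]
wing 466 mean [0.533  0.2251] rect 533.0435180664062 224.15017700195312 38.828857421875 10.036216735839844 83.20549011230469 axis deg 83.44592509787722 z [0.0808 0.0831 0.0844]
strap 2790 mean [0.5339 0.2242] rect 533.0245971679688 223.24725341796875 124.22667694091797 26.609085083007812 19.119531631469727 axis deg 18.8279925011839 z [0.0383 0.0396 0.0408]
```

View pics/w1.png

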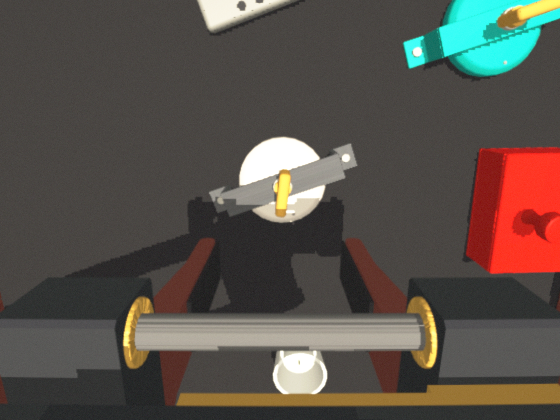

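The wrist view shows the puck screw at pixel (283, 192). The wing heading is 83.4° and the strap heading 19°, so the screw is at about −1.12 rad, and the sizes and heights agree. I'll descend so that the tips stay above the 53 mm collar.

```bash
python3 -m pendant '[[-0.03,0.05,1,0,0,1.3],[-0.03,0.05,2,0,0,1.3],[-0.03,0.05,2.9,0,0,1.3],[-0.03,0.05,3.6,0,0,1.3],[-0.03,0.05,4.1,0,0,1.3],[-0.03,0.05,4.1,0,0,1.3],[-0.03,0.05,4.1,0,0,1.3]]' && python3 -m pendant '[[0,0,0,0,0,0],[0,0,0,0,0,0],[0,0,0,0,0,0],[0,0,0,0,0,0],[0,0,0,0,0,0],[0,0,0,0,0,0],[0,0,0,0,0,0],[0,0,0,0,0,0]]' 0 25; python3 -c "
from station import r;s=r.read_state();print(s['joint_positions'],s['torque'])"
```

```text
t: 3.0
eef_pos: [0.5339, 0.2231, 0.0589]
eef_rot: [-0.0, 0.747, 0.664, -0.0]
force: [0.3, 0.8, 0.1]
gripper_width: 0.0601
grasp_force: 0.0
t: 3.8
eef_pos: [0.5332, 0.2228, 0.0587]
eef_rot: [-0.0, 0.748, 0.664, -0.001]
force: [-3.3, 1.0, 3.7]
gripper_width: 0.0099
grasp_force: 25.0
[2.76036186e-01 5.19918018e-01 1.71957141e+00 3.55489113e-04
 9.03475966e-01 3.93978622e-01] [ 0.04286409  0.52916963 -0.09015838]
```

Gripped at 9.9 mm. Next I turn clockwise, almost to the stop and then slowly against it.

```bash
python3 -m pendant '[[0,0,0,0,0,1.2],[0,0,0,0,0,2.4],[0,0,0,0,0,3.6],[0,0,0,0,0,4.8],[0,0,0,0,0,6],[0,0,0,0,0,7.2],[0,0,0,0,0,8.4],[0,0,0,0,0,9.6],[0,0,0,0,0,10.8],[0,0,0,0,0,12],[0,0,0,0,0,12.4],[0,0,0,0,0,12.4],[0,0,0,0,0,12.4]]'; python3 -c "
from station import r;s=r.read_state();print(s['joint_positions'],s['torque'])"
python3 -m pendant '[[0,0,0,0,0,0.3],[0,0,0,0,0,0.6],[0,0,0,0,0,0.6],[0,0,0,0,0,0.6]]'; python3 look.py w2
```

```text
t: 5.1
eef_pos: [0.5329, 0.223, 0.0587]
eef_rot: [-0.0, 0.983, 0.185, -0.001]
force: [-4.5, 0.9, 4.7]
gripper_width: 0.0098
grasp_force: 25.0
[2.76299365e-01 5.19780340e-01 1.71972622e+00 9.21129900e-04
 9.03711576e-01 1.47484314e+00] [ 0.40763387  0.91886803 -0.09630929]
t: 5.5
eef_pos: [0.5329, 0.223, 0.0587]
eef_rot: [-0.0, 0.987, 0.159, -0.001]
force: [-4.6, 2.6, 5.9]
gripper_width: 0.0098
grasp_force: 25.1
5.5 [0.53289656 0.22303949 0.0586597 ] [-1.63746776e-04  9.87199255e-01  1.59489323e-01 -8.72159405e-04] [2.76484175e-01 5.19837221e-01 1.71972509e+00 6.71692727e-04
 9.03724985e-01 1.52651769e+00] 0.009813090349854512 [0.41936202 0.96193896 0.31194953]
[([0.535, 0.224, 0.068], 0.73)]
wing 1793 mean [0.5364 0.2246] rect 535.0706176757812 224.15794372558594 36.321197509765625 9.963296890258789 18.37623405456543 axis deg 19.166176069936142 z [0.0808 0.0831 0.0843]
strap 5022 mean [0.5671 0.2353] rect 542.2371826171875 226.8050537109375 104.63734436035156 26.050674438476562 19.015766143798828 axis deg 19.35313234265942 z [0.0384 0.0395 0.0406]
```

The torque jumped by 0.4 N m and the wing heading (19.2°) matches the strap (19.2°), so the screw is bottomed. Now back 45°.

```bash
python3 -m pendant '[[0,0,0,0,0,-1.2],[0,0,0,0,0,-2.4],[0,0,0,0,0,-3.6],[0,0,0,0,0,-4.8],[0,0,0,0,0,-6],[0,0,0,0,0,-7.2],[0,0,0,0,0,-8.4],[0,0,0,0,0,-9.1],[0,0,0,0,0,-9.1],[0,0,0,0,0,-9.1],[0,0,0,0,0,-9.1]]' && python3 -m pendant '[[0,0,0,0,0,0],[0,0,0,0,0,0],[0,0,0,0,0,0],[0,0,0,0,0,0],[0,0,0,0,0,0],[0,0,0,0,0,0]]' 60 && python3 -m pendant '[[0,0,-0.5,0,0,0],[0,0,-1.5,0,0,0],[0,0,-2.5,0,0,0],[0,0,-3.5,0,0,0],[0,0,-4,0,0,0],[0,0,-4,0,0,0],[0,0,-4,0,0,0]]'; python3 look.py w3
python3 - <<'E'
from station import r
import numpy as np
r.capture("top")
for n in("box_wing_tip","tealight"): print(n,[(np.round(x["xyz"],3).tolist(),round(x["confidence"],2)) for x in r.landmark_of("top",n)])
E
```

```text
t: 6.7
eef_pos: [0.5331, 0.2228, 0.0586]
eef_rot: [-0.0, 0.849, 0.529, -0.001]
force: [-4.7, 1.5, 5.8]
gripper_width: 0.0102
grasp_force: 25.0
t: 7.3
eef_pos: [0.5341, 0.2227, 0.0586]
eef_rot: [0.0, 0.849, 0.528, 0.0]
force: [-0.3, 0.8, -0.4]
gripper_width: 0.0545
grasp_force: 0.0
t: 8.0
eef_pos: [0.5338, 0.2227, 0.2183]
eef_rot: [0.0, 0.849, 0.528, 0.0]
force: [-0.4, -0.3, -0.5]
gripper_width: 0.0602
grasp_force: 0.0
8.0 [0.53377721 0.22268746 0.21832954] [7.64724294e-05 8.49242545e-01 5.28002929e-01 2.90953657e-05] [ 2.75913168e-01  3.31742087e-01  1.56359679e+00 -1.38087277e-04
  1.24615555e+00  7.34259029e-01] 0.060156584411812715 [-0.09520351  0.08585063 -0.07119767]
[([0.536, 0.226, 0.066], 0.97)]
wing 187 mean [0.5331 0.2236] rect 533.1852416992188 224.2323760986328 38.630550384521484 9.59895133972168 63.897216796875 axis deg 62.601582855383946 z [0.0803 0.0825 0.084 ]
strap 2761 mean [0.5354 0.2247] rect 532.7855224609375 223.49685668945312 124.14180755615234 26.03335189819336 18.961872100830078 axis deg 18.684731992596625 z [0.0384 0.0396 0.0408]
box_wing_tip [([0.518, -0.206, 0.066], 0.59)]
tealight [([0.55, 0.004, -0.001], 0.68)]
```

The wing is at about 63.5° and the strap at 19°, so the screw is backed off about 44.5°. The box screw and the tealight have not moved.

```bash
python3 -c "
from station import r;print(r.hand_in())"
```

```text
the job is handed in; nothing more can be done
None
```

I turned the puck screw clockwise to its stop, backed it off about 45° and let go; the box screw and tealight measured unmoved, and the job is handed in (no verdict came back).

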